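Count to the third gap and push the bolt bin home

TASK

Run a fingertip (or both, shut together) along the top of the rack's touch rail from the yellow post, touching it behind the first, then the second, then the third gap (full and empty gaps both count) and no further along. Then push the blue bolt bin along the apron and fully home into that third gap until it meets the back wall, sliding it upright and never lifting it. Leave the other things where they stand.

Things in the scene. Friction and masses are not known exactly. Their poses are not given: they have to be found in the camera images.
- rack: Fixed green steel divided rack with six gaps in a row. Origin on the table top, midway along the line of the partitions' near ends. x runs into the gaps, away from the robot (turned a few degrees at most), y along the row to the robot's left, z up. Base plate 356 mm along y, 8 mm thick (top at z = 8 mm). Some gaps already hold a bin.
- apron (a point): Centre of the apron: the open flat front part of the rack's base plate, from x = -130 mm to 0 in the rack's frame, top at z = 8 mm. Things can be slid on it into the gaps.
- back_wall (a point): Foot of the near face of the gaps' back wall, mid-row (x = 76 mm, z = 8 mm of the rack). Seven partitions, 6 mm thick with rounded near ends, rise to z = 53 mm at y = -174, -116, -58, 0, 58, 116, 174 mm and run from x = 0 to this wall. Between them six gaps, each 52 mm wide, open in front and on top, centred at y = +145, +87, +29, -29, -87, -145 mm.
- yellow_post: Fixed upright yellow post, 24 x 20 x 80 mm tall, at one end of the rail (which end varies): gaps are counted from this post, the gap next to it being the first. Origin at the centre of its foot on the table, at x = 97 mm and y = +190 or -190 mm in the rack's frame; its axes are parallel to the rack's.
- black_post: Fixed upright black post, same shape, at the other end of the rail.
- rail_top (a point): Centre of the top face of the touch rail: an aluminium bar 24 mm wide, 348 mm long, along the rack's y behind the back wall (x = 97 mm of the rack), its top 70 mm above the table. It is sprung: it sinks level as one piece from about 2 N, at most 10 mm at about 4.5 N. Thin black lines divide it into six lengths of 58 mm, one behind each gap.
- blue_bin_center (a point): Centre (half-way up) of the loose blue pick bin with bolts in it, 76 mm long (its x), 38 mm wide (its y), 34 mm tall, 0.15 to 0.31 kg. It stands on the apron in front of the gaps, its length roughly along them, and slides when pushed. Fully home its far end meets the back wall and its near end is level with the partitions' near ends (centre at x = 38 mm of the rack).
- rail_c0 (a point): Centre of the top face of the length of the touch rail behind the gap at y = +145 mm of the rack (leftmost seen from the robot); the length measures 58 mm along the rail.
- rail_c1 (a point): Centre of the top face of the length of the touch rail behind the gap at y = +87 mm of the rack (second from left seen from the robot); the length measures 58 mm along the rail.
- rail_c2 (a point): Centre of the top face of the length of the touch rail behind the gap at y = +29 mm of the rack (third from left seen from the robot); the length measures 58 mm along the rail.
- rail_c3 (a point): Centre of the top face of the length of the touch rail behind the gap at y = -29 mm of the rack (third from right seen from the robot); the length measures 58 mm along the rail.
- rail_c4 (a point): Centre of the top face of the length of the touch rail behind the gap at y = -87 mm of the rack (second from right seen from the robot); the length measures 58 mm along the rail.
- rail_c5 (a point): Centre of the top face of the length of the touch rail behind the gap at y = -145 mm of the rack (rightmost seen from the robot); the length measures 58 mm along the rail.
- red_bin_center (a point): Bystander: loose red pick bin, same make and size as the blue one, standing home in another gap; centre of the bin
- grey_bin_center (a point): Bystander: loose grey pick bin, same size, standing home in another gap; centre of the bin
- sleeve_center (a point): Bystander: loose steel pipe sleeve, 44 mm outside diameter, 60 mm tall, standing on the table beside one end of the rack's apron; its centre
- big_bolt_center (a point): Bystander: loose large hex bolt standing on its head, head 36 mm wide, 70 mm tall, on the table beside the other end of the apron; its centre
- carton_center (a point): Bystander: loose open cardboard box of bolts, 120 x 90 x 55 mm tall, on the table to the left of the rack; its centre
- bucket_center (a point): Bystander: loose small black plastic pot, 100 mm across, 85 mm tall, on the table to the right; its centre
- grease_can_center (a point): Bystander: loose bare metal can, 60 mm across, 85 mm tall, on the table to the right; its centre
- blue_bin: The same blue bin; origin at the centre of its underside.
Things that resemble listed ones, but are neither listed nor needed, are in the scene too. Several things have the shape of the blue_bin; the one meant has the colours described above.

How it is judged:
By the outcome, as a careful person would: the job done as asked, in the order asked, and still so for the second after the job is handed in, with the robot touching nothing.
It also fails if it takes over 72 s, if anything falls off the work surface, if the arm or the gripper's body presses on something with over 40 N, if the wrist force passes 120 N, or if a joint passes its speed limit or range.

ROBOT

A 6-joint arm with a two-finger parallel gripper is mounted at the origin on the work surface. World frame = base frame: x ahead of the robot, y to its left, z up, the work surface at z = 0. Lengths are in m, angles in rad, forces in N, time in s.
With the tool pointing down it reaches from about 0.35 to 0.975 m from the base axis. Payload 4.9 kg.
Tool frame: the origin (TCP) lies at the very end of the fingers, on their centre line; the grasp point (between the pads) lies 19 mm behind it; z points along the fingers, y is the direction in which the jaws open and shut (so a half turn about z gives the same grasp; the last joint's range is limited). The gripper opens to 85 mm and grips with 20 to 120 N. Pads are 22 mm wide; open, the fingers measure 114 mm over their backs; the gripper's body (76 mm by 85 mm) begins 54 mm behind the grasp point. The pads swing forward as they close: fully open they stand 13 mm farther back than shut.
Start: joints at [1.107, 0.053, 1.613, -0, 1.476, -0.119], TCP at [0.211, 0.588, 0.204] pointing down, gripper open.
Joint ranges: [-3.01, 3.01], [-1.01, 2.22], [0.06, 2.58], [-1.02, 4.17], [0.09, 2.62], [-3.14, 3.14]. Speed limits (rad/s): [2.57, 2.57, 3.14, 3.14, 3.14, 3.14].

INTERFACE

Orientations are given as a rotation vector (axis times angle).
In Python, from station import ctrl gives the robot as it stands.
- The arm moves only by the tool apply_moves, never from a script. Its argument "deltas" is a list of rows, each a list of 5 numbers: the shift along the tool's x, y, z in m, then the turn about the tool's z in rad, then the gripper's target within -1 to 1 (fully open at 1, half-way at 0, shut at -1). A call has exactly 8 rows; each row shifts and turns the pose as measured when the row begins, along the tool's axes as they then stand; what a row does not reach is not made up. A row lasts 1/8 s, in which the tool goes at most 62.5 mm and 10.7 degrees, less where a joint would pass 70% of its speed; a pose out of reach is approached as far as the arm can. A call with a gripper value outside its range is refused whole. The fingers move at their own pace and stop on an object; "grip_force" is the grip in N (left out, the last holds). Time passes only in rows, so rows that do not move let the fingers close, or fill a call up. It gives the time, the measured TCP pose, the force and the opening at its end, in the units of the state.
- ctrl.get_obs(): the state, without advancing time (a new reading comes with each control period).
- ctrl.get_image(name): name is "scene" or "side" or "wrist"; returns a dict with "img" (384x512x3 uint8, red, green, blue), "range_z" (384x512 float32, m along the optical axis (not along the pixel's ray), 0 where there is no reading), "mtx" (3x3 intrinsics, pixels), "eye" and "attitude" of the camera in the world; the wrist camera has in their place "mount" (4x4, takes a point from camera to tool coordinates, whose origin is the TCP and whose axes are the flange's). Camera axes: x right, y down, z forward; pixel columns grow to the right and rows downward; lengths in m; the calibration is good to about 2 mm. A picture is of the moment at which its call begins: read the wrist's pose just before it.
- ctrl.finish_job(): hands the job in, once; it reports no verdict.
Trained networks look in a picture, given as the dict that the camera call returned (one of the last four; its "shot" number tells which), for a name from the list of things; names that differ only in an ending like _2 or _b are one class to them, and where a whole thing is asked for, a point or a joint stands for the part that bears it (a point fixed in the world has none). Each returns a list of dicts, best first, with "confidence" (0 to 1); they miss things now and then, are a little off and sometimes report something else, mostly with a low value. They report only what shows in the picture. A call takes as long as a camera call. They do not tell look-alikes from the thing itself.
- ctrl.search_frame(picture, target): "extent" ([left, top, width, height] in pixels, round what is visible of it).
- ctrl.spot_point(picture, target): "uv" ([column, row] in pixels: a listed point, or the origin of a listed thing).
The state is a dict: "t": time; "q": joint angles; "dq": joint speeds; "effort": joint torques, N m; "tool_pos": TCP position; "tool_rot": TCP orientation; "contact_force": force on the tool from outside, world axes, zero at the start; "wrist_torque": the same for the moment, N m; "opening": finger opening in m.
Only numpy, scipy, OpenCV 4.12 (cv2) and the standard library are available. Lean on these libraries where they do the work, as an engineer would, in place of code of your own. Each camera call takes 0.05 s, during which the arm holds its last target.

## Working session

There is one attempt and no reset: what is moved stays moved. The work goes in short steps, Python scripts to look and compute and a tool call to move; the robot and the scene stay as the last step left them, time stands still between calls to the robot, and variables do not carry over. Pictures are saved under pics/ and viewed, and the job is handed in when it is done.

Besides the shell and the picture viewer there is one more tool, called after "Request:" as name([rows], argument=value, ...), one row to a line, values as JSON. apply_moves: Moves the arm, as the interface text tells. Its arguments: {"type":"object","properties":{"deltas":{"type":"array"},"grip_force":{"type":"number"}},"required":["deltas"]}

```bash
ls; mkdir -p pics; cat > h.py <<'E'
import numpy as np,cv2
from station import ctrl
from scipy.spatial.transform import Rotation as R
def save(p,n): cv2.imwrite('pics/'+n,p['img'][:,:,::-1])
def w(p,u,v,z=None):
    K=np.array(p['mtx']);A=np.array(p['attitude']);
    if A.ndim==1: A=R.from_rotvec(A).as_matrix() if A.size==3 else R.from_quat(A).as_matrix()
    d=A@np.linalg.inv(K)@np.array([u,v,1.]);e=np.array(p['eye'])
    if z is None: return e+d*p['range_z'][int(round(v)),int(round(u))]
    return e+d*(z-e[2])/d[2]
E
python3 - <<'E'
from h import *
np.set_printoptions(precision=4,suppress=True)
o=ctrl.get_obs();print(o)
for n in ['scene','side']:
    p=ctrl.get_image(n);save(p,n+'1.png');print(n,p['eye'],p['attitude'],p['mtx'])
    for t in ['yellow_post','black_post','rail_top','blue_bin_center','rack','apron','back_wall','rail_c0','rail_c5','rail_c2','rail_c3']:
        print(t,[(np.round(r['uv'],1),round(r['confidence'],2)) for r in ctrl.spot_point(p,t)[:3]])
E
```

```text
pics
{'t': 0.0, 'q': array([ 1.107 ,  0.0534,  1.6143, -0.    ,  1.476 , -0.119 ]), 'dq': array([-0.0013, -0.0009,  0.0015, -0.0001,  0.0001,  0.0006]), 'effort': array([ -0.0014, -39.3661, -37.019 ,  -0.0001,   0.0069,  -0.    ]), 'tool_pos': array([0.2109, 0.5876, 0.2027]), 'tool_rot': array([-0.5389, -3.0944,  0.0031]), 'contact_force': array([-0.0462, -0.6956, -0.8105]), 'wrist_torque': array([-0.026 , -0.0203, -0.0022]), 'opening': 0.08557231243587467}
scene [0.9024 0.5885 0.8158] [-0.8197 -2.593   1.0509] [[362.9314   0.     252.1024]
 [  0.     362.9314 194.2899]
 [  0.       0.       1.    ]]
yellow_post [(array([254.2, 295.9]), 0.71)]
black_post [(array([193.1, 201.2]), 0.66)]
rail_top [(array([218. , 227.2]), 0.86), (array([212.4, 195.6]), 0.71), (array([246.5, 264. ]), 0.58)]
blue_bin_center [(array([259.9, 195.6]), 0.6), (array([354.4, 239.2]), 0.6), (array([264.8, 152.3]), 0.58)]
rack [(array([248.2, 229.4]), 0.63)]
apron [(array([269.7, 217.7]), 0.94)]
back_wall [(array([226.1, 237.3]), 0.87)]
rail_c0 [(array([220.3, 232.7]), 0.97), (array([204.7, 203.3]), 0.88), (array
[... 626 characters left out ...]
 0.79)]
blue_bin_center [(array([250.8, 218.5]), 0.87), (array([166.2, 191.9]), 0.84), (array([251.4, 277.2]), 0.78)]
rack [(array([260. , 196.7]), 0.91)]
apron [(array([244. , 207.4]), 0.82), (array([258.3, 175.3]), 0.71), (array([291.8, 175.5]), 0.18)]
back_wall [(array([282.6, 188.6]), 0.62)]
rail_c0 [(array([313.4, 191.8]), 0.94), (array([303.7, 184.8]), 0.8), (array([260.6, 149.1]), 0.67)]
rail_c5 [(array([313.4, 191.8]), 0.94), (array([303.7, 184.8]), 0.8), (array([260.6, 149.1]), 0.67)]
rail_c2 [(array([313.4, 191.8]), 0.94), (array([303.7, 184.8]), 0.8), (array([260.6, 149.1]), 0.67)]
rail_c3 [(array([313.4, 191.8]), 0.94), (array([303.7, 184.8]), 0.8), (array([260.6, 149.1]), 0.67)]
```

View pics/scene1.png

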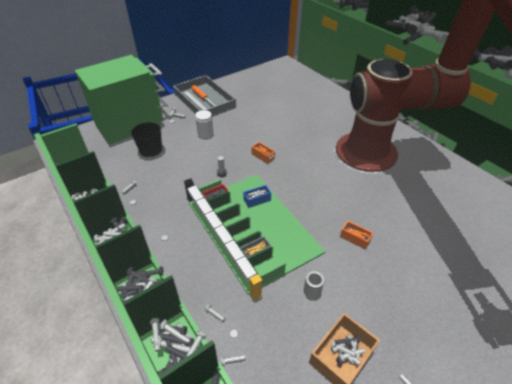

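View pics/side1.png

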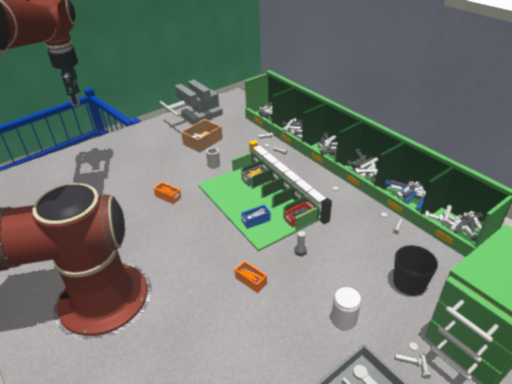

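```bash
python3 - <<'E'
from h import *
for n,(a,b,c,d) in {'scene1':(160,130,400,310),'side1':(140,120,360,300)}.items():
    im=cv2.imread(f'pics/{n}.png')[b:d,a:c]
    cv2.imwrite(f'pics/{n}c.png',cv2.resize(im,None,fx=3.3,fy=3.3,interpolation=cv2.INTER_CUBIC))
E
```

```text
(no output)
```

View pics/scene1c.png

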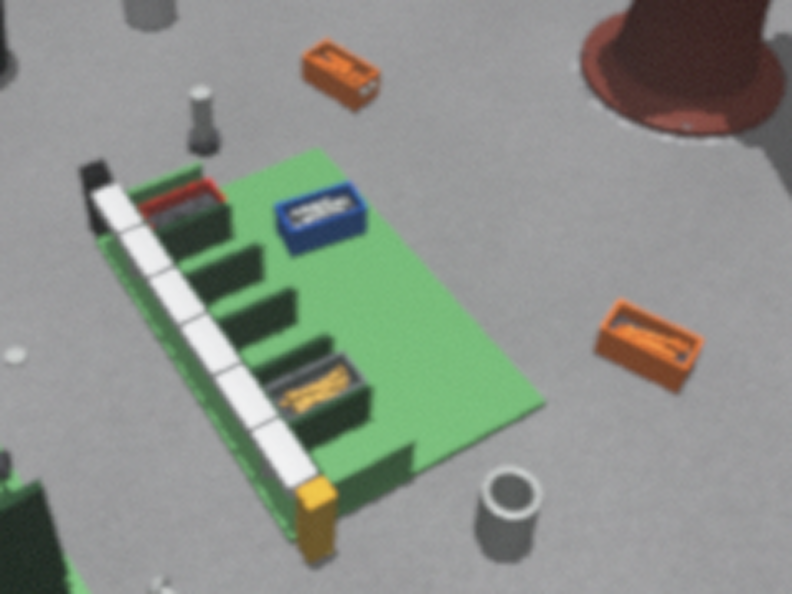

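View pics/side1c.png

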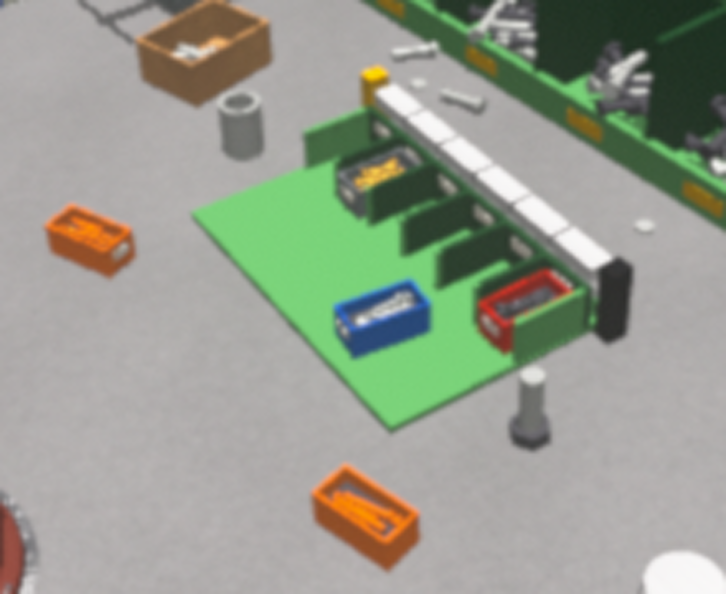

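The yellow post is on the left seen from the robot (scene 255,288; side 254,148), so gap 1 is y=+145 (empty), gap 2 is +87 (grey bin) and gap 3 is +29 (empty).

What could be taken for the blue bin:
- **Blue bin:** scene 258,196; side 256,216. This is the one I want.
- **Orange bins:** scene 263,152 and 357,235. Wrong colour.
- **Red and grey bins:** scene 216,190 and 256,248. Wrong colour, and both standing in gaps.

Next I'll measure the rack frame and the bin from depth.

```bash
cat >> h.py <<'E'
def cloud(p,A=None,e=None):
    K=np.array(p['mtx'])
    if A is None: A=R.from_rotvec(p['attitude']).as_matrix(); e=np.array(p['eye'])
    z=p['range_z'];v,u=np.nonzero(z>0);zz=z[v,u]
    P=np.c_[(u-K[0,2])/K[0,0]*zz,(v-K[1,2])/K[1,1]*zz,zz]
    hsv=cv2.cvtColor(p['img'],cv2.COLOR_RGB2HSV)[v,u]
    return P@A.T+e,hsv.astype(int),np.c_[u,v]
E
python3 - <<'E'
from h import *
np.set_printoptions(precision=4,suppress=True)
for n in ['scene','side']:
    p=ctrl.get_image(n);P,h,uv=cloud(p)
    box=(P[:,0]>.3)&(P[:,0]<1)&(abs(P[:,1])<.5)
    def rep(name,m):
        m=m&box
        q=P[m]
        if len(q)<8: print(n,name,len(q));return
        r=cv2.minAreaRect((q[:,:2]*1000).astype(np.float32))
        print(n,name,len(q),'rect',np.round(r[0],1),np.round(r[1],1),round(r[2],1),'z',np.percentile(q[:,2],[5,50,95]))
    H,S,V=h.T
    rep('rail',(S<40)&(V>150)&(abs(P[:,2]-.069)<.006)&(P[:,0]>.5)&(abs(uv[:,0]-(225 if n=='scene' else 290))<50)&(abs(uv[:,1]-(240 if n=='scene' else 180))<55))
    rep('blue',(H>105)&(H<130)&(S>120)&(P[:,2]>.035)&(P[:,2]<.05)&(P[:,1]<.2))
    rep('yellow',(H>15)&(H<30)&(S>150)&(P[:,2]>.076)&(P[:,2]<.09))
    rep('apron',(H>50)&(H<75)&(S>80)&(P[:,2]>.003)&(P[:,2]<.014))
    rep('black',(V<60)&(P[:,2]>.077)&(P[:,2]<.088)&(uv[:,0]>180)&(uv[:,0]<340)&(uv[:,1]>170)&(uv[:,1]<220))
    for t in ['blue_bin_center','yellow_post','rack','sleeve_center','big_bolt_center']:
        z={'blue_bin_center':.025,'sleeve_center':.03,'big_bolt_center':.035}.get(t,0)
        print(t,[(w(p,*r['uv'],z),round(r['confidence'],2)) for r in ctrl.spot_point(p,t)[:4]])
E
```

```text
scene rail 1016 rect [627.5  37.3] [353.   25.7] 85.7 z [0.0663 0.0693 0.0716]
scene blue 90 rect [455.6 -22.8] [39.2 74.5] 78.6 z [0.0362 0.0394 0.0434]
scene yellow 73 rect [642.8 231.4] [18.4 22.1] 85.0 z [0.077  0.0789 0.0811]
scene apron 5066 rect [654.5  99. ] [516.5 521.6] 89.9 z [0.0053 0.008  0.012 ]
scene black 20 rect [ 616.4 -144. ] [16.7 15.2] 36.9 z [0.0786 0.0799 0.0823]
blue_bin_center [(array([ 0.4479, -0.0214,  0.025 ]), 0.8), (array([ 0.308, -0.185,  0.025]), 0.73), (array([0.616, 0.097, 0.025]), 0.65), (array([0.3258, 0.2564, 0.025 ]), 0.63)]
yellow_post [(array([0.647 , 0.2332, 0.    ]), 0.79), (array([0.5334, 0.0535, 0.    ]), 0.49)]
rack [(array([0.5287, 0.0493, 0.    ]), 0.9)]
sleeve_center [(array([0.5136, 0.3004, 0.03  ]), 0.74), (array([ 0.617 , -0.4619,  0.03  ]), 0.44)]
big_bolt_center [(array([ 0.4833, -0.1965,  0.035 ]), 0.49), (array([ 0.6116, -0.4536,  0.035 ]), 0.33)]
side rail 558 rect [630.6  40.7] [349.5  28.1] 85.7 z [0.0661 0.0689 0.0715]
side blue 175 rect [ 666.7 -121.8] [133.1 532.8] 56.6 z [0.0355 0.0393 0.0448]
side yellow 20 rect [642.7 228.1] [24.2 18.1] 5.2 z [0.0764 0.0786 0.0812]
side apron 4082 rect [647.4  -3.9] [520.3 983.7] 2.4 z [0.0044 0.0075 0.0124]
side black 17 rect [ 612.4 -153.4] [10.3 16.2] 73.5 z [0.0777 0.0793 0.081 ]
blue_bin_center [(array([0.3105, 0.2415, 0.025 ]), 0.86), (array([ 0.4545, -0.0356,  0.025 ]), 0.84), (array([ 0.3155, -0.2051,  0.025 ]), 0.68)]
yellow_post [(array([ 0.4662, -0.0058,  0.    ]), 0.39)]
rack [(array([0.538, 0.058, 0.   ]), 0.56)]
sleeve_center [(array([0.538 , 0.3148, 0.03  ]), 0.74)]
big_bolt_center [(array([ 0.4792, -0.1925,  0.035 ]), 0.49)]
```

Request:
apply_moves([
  [0,0,0,-0.137,-1],
  [0,0,0,-0.137,-1],
  [-0.04,-0.033,0,0,-1],
  [-0.04,-0.033,0,0,-1],
  [-0.04,-0.033,0,0,-1],
  [-0.04,-0.033,0,0,-1],
  [-0.04,-0.033,0,0,-1],
  [-0.04,-0.033,0,0,-1],
])

```text
t: 2.8
tool_pos: [0.4431, 0.3728, 0.2045]
tool_rot: [0.084, 3.139, 0.003]
contact_force: [-0.3, 0.8, -0.5]
opening: -0.0
```

```bash
cat >> h.py <<'E'
O=np.array([.5323,.0463]);yaw=np.radians(-4.3)
ex=np.array([np.cos(yaw),np.sin(yaw)]);ey=np.array([-np.sin(yaw),np.cos(yaw)])
def rack(p): d=np.array(p[:2])-O; return np.array([d@ex,d@ey])
def go(x,y,z):
    o=ctrl.get_obs();M=R.from_rotvec(o['tool_rot']).as_matrix();T=np.array(o['tool_pos'])
    tgt=np.r_[O+x*ex+y*ey,z]
    print('t',round(o['t'],2),'tcp rack',rack(T).round(4),'z',T[2].round(4),'jaw yaw vs rack y deg',round(np.degrees(np.arctan2(M[1,1],M[0,1])-yaw)-90,2),'F',np.round(o['contact_force'],2),'open',round(o['opening'],4),'need tool',(M.T@(tgt-T)).round(4))
E
python3 -c "
from h import *
go(.097,.145,.1)"
```

```text
t 2.8 tcp rack [-0.1134  0.3189] z 0.2045 jaw yaw vs rack y deg 1.22 F [-0.32  0.78 -0.47] open -0.0 need tool [-0.2065 -0.1786  0.1045]
```

Request:
apply_moves([
  [-0.035,-0.03,0.01,0.02,-1],
  [-0.035,-0.03,0.01,0,-1],
  [-0.035,-0.03,0.01,0,-1],
  [-0.035,-0.03,0.01,0,-1],
  [-0.035,-0.03,0.01,0,-1],
  [-0.035,-0.03,0.01,0,-1],
  [0,0,0.005,0,-1],
  [0,0,0,0,-1],
])

```text
t: 3.8
tool_pos: [0.6484, 0.169, 0.1388]
tool_rot: [0.125, 3.135, 0.007]
contact_force: [0.6, 0.4, -0.0]
opening: 0.0003
```

```bash
python3 - <<'E'
from h import *
go(.097,.147,.08)
o=ctrl.get_obs();p=ctrl.get_image('wrist');save(p,'w1.png')
p=ctrl.get_image('scene');im=p['img'][130:310,160:400,::-1];cv2.imwrite('pics/s2.png',cv2.resize(im,None,fx=3.3,fy=3.3))
E
```

```text
t 3.8 tcp rack [0.1066 0.131 ] z 0.1388 jaw yaw vs rack y deg -0.27 F [ 0.63  0.35 -0.03] open 0.0003 need tool [0.0099 0.0156 0.0588]
```

View pics/w1.png

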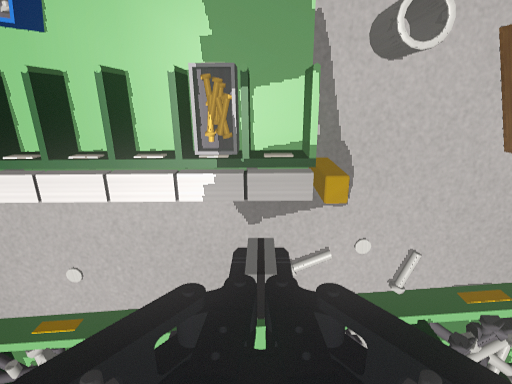

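View pics/s2.png

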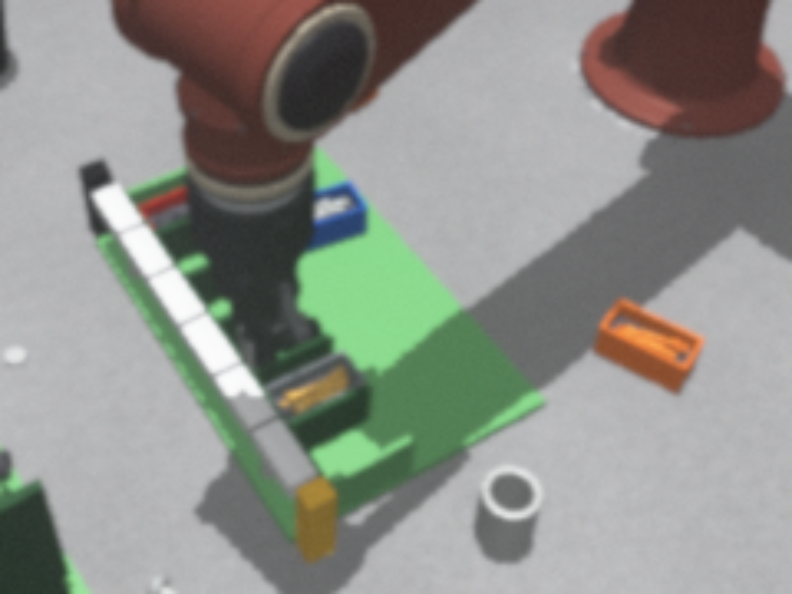

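The wrist view shows the first rail length at u 246–313, v 170–200, with the yellow post at 330,180. I'll check the rail position with wrist depth.

```bash
cat >> h.py <<'E'
def wcloud():
    o=ctrl.get_obs();p=ctrl.get_image('wrist');T=np.eye(4);T[:3,:3]=R.from_rotvec(o['tool_rot']).as_matrix();T[:3,3]=o['tool_pos']
    C=T@np.array(p['mount']);return (p,)+cloud(p,C[:3,:3],C[:3,3])
E
python3 - <<'E'
from h import *
np.set_printoptions(precision=4,suppress=True)
p,P,h,uv=wcloud();H,S,V=h.T
m=(S<50)&(uv[:,1]>165)&(uv[:,1]<205)&(uv[:,0]<312)&(P[:,2]>.062)&(P[:,2]<.078)
q=P[m];r=np.array([rack(a) for a in q]);print(m.sum(),'z',np.median(q[:,2]),'x',np.percentile(r[:,0],[1,5,50,95,99]),'y max',np.percentile(r[:,1],[99,99.9]))
print('slope x vs y',np.polyfit(r[:,1],r[:,0],1))
m=(H>15)&(H<30)&(S>150)&(P[:,2]>.077)&(P[:,2]<.084)&(uv[:,0]>300)&(uv[:,1]<210);r=np.array([rack(a) for a in P[m]]);print('post',m.sum(),r.min(0),r.max(0))
m=(H>105)&(H<130)&(S>120)&(P[:,2]>.035)&(uv[:,1]<40);r=np.array([rack(a) for a in P[m]]);print('blue',m.sum(),r.min(0),r.max(0))
go(.097,.147,.08)
E
```

```text
9283 z 0.07067588482047996 x [0.0854 0.0858 0.0964 0.1084 0.1095] y max [0.173  0.1755]
slope x vs y [-0.0027  0.0967]
post 687 [0.0851 0.1833] [0.1082 0.2032]
blue 312 [-0.0478 -0.0774] [-0.0301 -0.058 ]
t 3.95 tcp rack [0.1067 0.1318] z 0.14 jaw yaw vs rack y deg -0.18 F [ 0.06 -0.06  0.31] open 0.0001 need tool [0.0101 0.0148 0.06  ]
```

Request:
apply_moves([
  [0.005,0.009,0,0,-1],
  [0.005,0.009,0.015,0,-1],
  [0,0,0.02,0,-1],
  [0,0,0.015,0,-1],
  [0,0,0.005,0,-1],
  [0,0,0,0,-1],
  [0,0,0,0,-1],
  [0,0,0,0,-1],
])

```text
t: 4.95
tool_pos: [0.6383, 0.1922, 0.0813]
tool_rot: [0.118, 3.133, 0.008]
contact_force: [0.5, 0.9, 0.1]
opening: 0.0003
```

```bash
python3 -c "
from h import *
go(.097,.148,.066)"
```

```text
t 4.95 tcp rack [0.0948 0.1534] z 0.0813 jaw yaw vs rack y deg -0.01 F [0.47 0.89 0.12] open 0.0003 need tool [-0.0021 -0.0055  0.0153]
```

Request:
apply_moves([
  [-0.002,-0.005,0,0,-1],
  [0,0,0.004,0,-1],
  [0,0,0.004,0,-1],
  [0,0,0.004,0,-1],
  [0,0,0.003,0,-1],
  [0,0,0,0,-1],
  [0,0,0,0,-1],
  [0,0,0,0,-1],
])

```text
t: 5.95
tool_pos: [0.6408, 0.1867, 0.0662]
tool_rot: [0.118, 3.132, 0.008]
contact_force: [-0.5, 1.1, -0.6]
opening: 0.0001
```

```bash
python3 -c "
from h import *
go(.097,.148,.066);go(.097,.026,.065)"
```

```text
t 5.95 tcp rack [0.0977 0.1481] z 0.0662 jaw yaw vs rack y deg -0.02 F [-0.49  1.14 -0.62] open 0.0001 need tool [ 0.0007 -0.0001  0.0002]
t 5.95 tcp rack [0.0977 0.1481] z 0.0662 jaw yaw vs rack y deg -0.02 F [-0.49  1.14 -0.62] open 0.0001 need tool [ 0.0006 -0.1222  0.0005]
```

Request:
apply_moves([
  [0,0,0.002,0,-1],
  [0,0,0,0,-1],
  [0,0,0,0,-1],
  [0,0,0,0,-1],
  [0,0,0,0,-1],
  [0,0,0,0,-1],
  [0,0,0,0,-1],
  [0,0,0,0,-1],
])

```text
t: 6.95
tool_pos: [0.6411, 0.1868, 0.0645]
tool_rot: [0.118, 3.131, 0.009]
contact_force: [0.0, 0.3, 0.0]
opening: -0.0002
```

```bash
python3 - <<'E'
from h import *
F=[]
for i in range(4):
    p,P,h,uv=wcloud(); o=ctrl.get_obs();F.append(o['contact_force'])
print(np.round(F,2)); go(.097,.026,.065)
H,S,V=h.T
r=(P[:,:2]-O)@np.c_[ex,ey]
m=(S<50)&(abs(r[:,0]-.093)<.006)&(r[:,1]<.1)&(r[:,1]>-.1)&(P[:,2]>.05)&(P[:,2]<.08)
print(m.sum(),np.percentile(P[m,2],[10,50,90])); save(p,'w2.png')
E
```

```text
[[-0.06 -0.68  0.59]
 [ 0.75 -0.16  0.33]
 [-0.32 -0.31  0.16]
 [-0.44 -0.32  0.31]]
t 7.15 tcp rack [0.0979 0.1482] z 0.0645 jaw yaw vs rack y deg -0.02 F [-0.44 -0.32  0.31] open 0.0001 need tool [ 0.0009 -0.1222 -0.0013]
3266 [0.06986573 0.07068807 0.07142979]
```

View pics/w2.png

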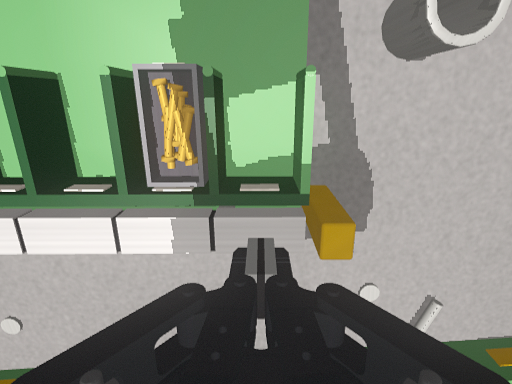

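```bash
python3 - <<'E'
from h import *
np.set_printoptions(precision=4,suppress=True)
p,P,h,uv=wcloud();print(p['mount'])
for v in [215,230,236,240,244,250,260,270,280]:
  for u in [225,255,262,300]:
    k=np.nonzero((uv[:,0]==u)&(uv[:,1]==v))[0]
    if len(k): print(u,v,rack(P[k[0]]).round(4),P[k[0],2].round(4),h[k[0]])
p=ctrl.get_image('side');im=p['img'][120:240,200:360,::-1];cv2.imwrite('pics/sd3.png',cv2.resize(im,None,fx=4.5,fy=4.5,interpolation=cv2.INTER_CUBIC))
p=ctrl.get_image('scene');im=p['img'][180:300,180:340,::-1];cv2.imwrite('pics/sc3.png',cv2.resize(im,None,fx=4.5,fy=4.5,interpolation=cv2.INTER_CUBIC))
E
```

```text
[[ 0.001  -0.952  -0.3061  0.0791]
 [ 1.      0.0006  0.0013  0.0006]
 [-0.0011 -0.3061  0.952  -0.1708]
 [ 0.      0.      0.      1.    ]]
225 215 [0.0853 0.1276] 0.0675 [ 18  11 121]
255 215 [0.0854 0.1458] 0.0672 [ 18  10 122]
262 215 [0.0854 0.15  ] 0.0674 [ 10  13 121]
300 215 [0.085  0.1729] 0.0684 [ 17  15 119]
225 230 [0.0938 0.1276] 0.0706 [ 12   7 175]
255 230 [0.0939 0.1458] 0.0704 [ 20   9 174]
262 230 [0.094 0.15 ] 0.0701 [ 15   9 175]
300 230 [0.0936 0.1729] 0.0712 [ 15  12 175]
225 236 [0.0978 0.1275] 0.0706 [ 10   9 175]
255 236 [0.0978 0.1457] 0.0707 [ 17  10 178]
262 236 [0.0977 0.15  ] 0.0708 [ 17  10 180]
300 236 [0.0976 0.173 ] 0.0713 [ 15   9 176]
225 240 [0.1    0.1275] 0.0716 [ 13  10 176]
255 240 [0.0859 0.1461] 0.0995 [ 30  10 104]
262 240 [0.0862 0.1496] 0.0989 [23 22 46]
300 240 [0.1012 0.1734] 0.0693 [ 10   9 176]
225 244 [0.1034 0.1272] 0.0702 [ 15   9 177]
255 244 [0.0862 0.1461] 0.1032 [ 15   5 104]
262 244 [0.0862 0.1496] 0.1032 [10 17 44]
300 244 [0.1029 0.1732] 0.0714 [ 15  12 176]
225 250 [0.107  0.1272] 0.0712 [ 13  10 177]
255 250 [0.0857 0.1462] 0.1101 [ 20   7 104]
262 250 [0.0861 0.1495] 0.1094 [30  6 42]
300 250 [0.1074 0.1735] 0.0707 [ 13  10 178]
225 260 [0.1556 0.118 ] 0.0007 [ 11  12 177]
255 260 [0.086  0.1463] 0.1186 [ 30   5 103]
262 260 [0.0857 0.1494] 0.1191 [ 0 12 43]
300 260 [0.1562 0.185 ] 0.0002 [ 13  10 176]
225 270 [0.1659 0.1176] 0.0007 [ 13  10 179]
255 270 [0.0855 0.1464] 0.1274 [ 15   5 103]
262 270 [0.0861 0.1493] 0.1265 [15 26 39]
300 270 [0.166  0.1853] 0.0008 [ 15  12 175]
225 280 [0.1768 0.1171] -0.0 [  0   8 131]
255 280 [0.0886 0.1464] 0.13 [ 15   7 144]
262 280 [0.0885 0.1493] 0.1301 [15 10 53]
300 280 [0.1763 0.1857] 0.0012 [ 11  11 180]
```

View pics/sd3.png

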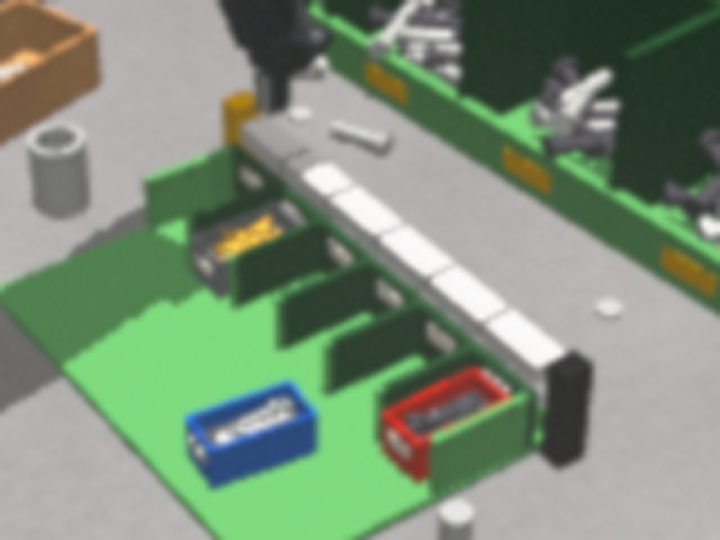

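View pics/sc3.png

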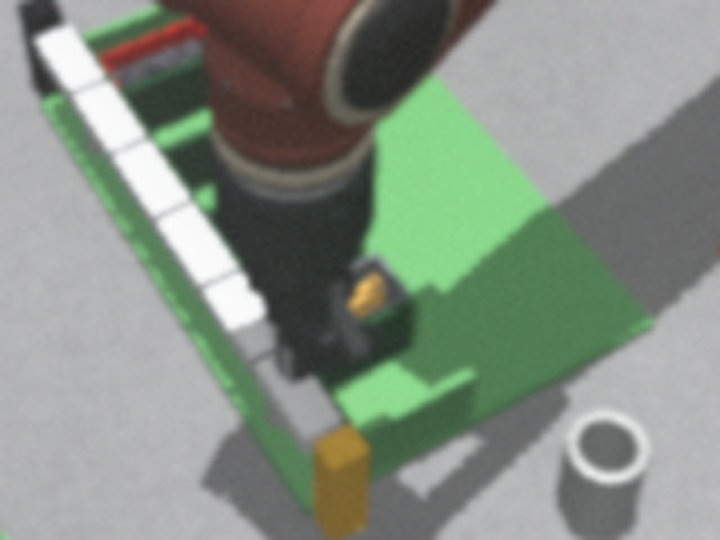

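```bash
python3 - <<'E'
from h import *
o=ctrl.get_obs();T=np.array(o['tool_pos']);print(T)
for n,(a,b,c,d) in {'side':(210,100,310,190),'scene':(190,210,290,300)}.items():
    p=ctrl.get_image(n);A=R.from_rotvec(p['attitude']).as_matrix();K=p['mtx']
    im=cv2.resize(p['img'][b:d,a:c,::-1],None,fx=6,fy=6,interpolation=cv2.INTER_CUBIC)
    for z,col in [(T[2],(0,0,255)),(.0707,(255,0,255)),(.097,(0,255,255))]:
        X=A.T@(np.r_[T[:2],z]-p['eye']);u=K@X;u=u[:2]/u[2];print(n,z,u.round(1))
        cv2.drawMarker(im,(int((u[0]-a)*6),int((u[1]-b)*6)),col,0,14,1)
    cv2.imwrite(f'pics/{n}4.png',im)
E
```

```text
[0.6411015  0.18678203 0.06449833]
side 0.0644983302896583 [260.  150.9]
side 0.0707 [259.9 149.4]
side 0.097 [259.8 142.7]
scene 0.0644983302896583 [245.3 268.8]
scene 0.0707 [245.2 267.3]
scene 0.097 [245.1 261.2]
```

View pics/side4.png

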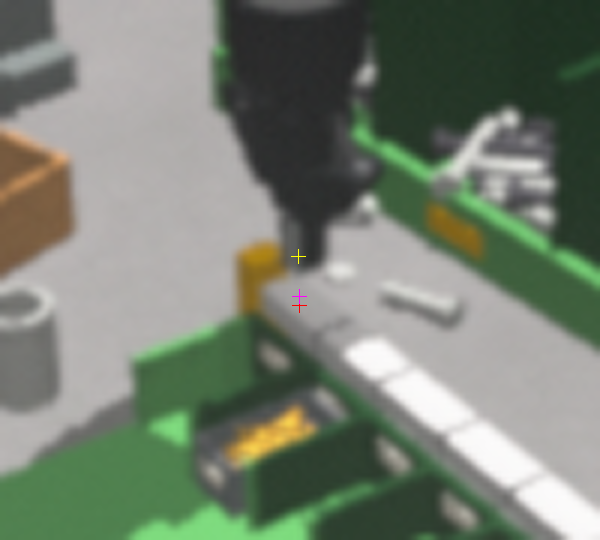

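View pics/scene4.png

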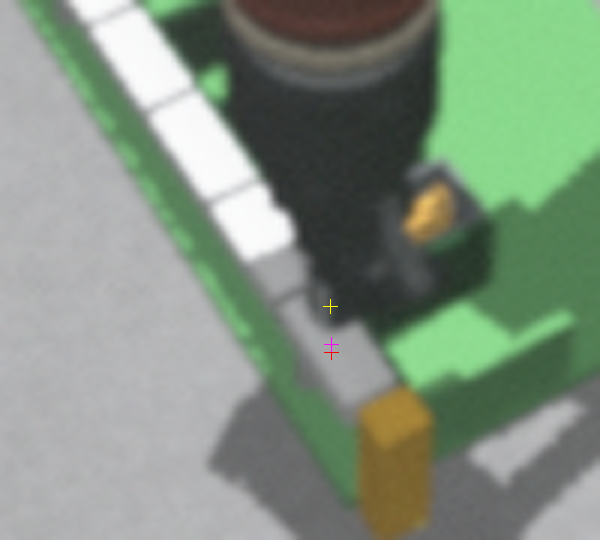

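The red and magenta markers (reported TCP and rail height) sit below the rendered fingertips in both views. The true tips are about 25–32 mm above the reported TCP, so there is no contact yet. I'll feel downwards in small steps.

Request:
apply_moves([
  [0,0,0.004,0,-1],
  [0,0,0.004,0,-1],
  [0,0,0.004,0,-1],
  [0,0,0.002,0,-1],
  [0,0,0,0,-1],
  [0,0,0,0,-1],
  [0,0,0,0,-1],
  [0,0,0,0,-1],
])

```text
t: 8.4
tool_pos: [0.6411, 0.1868, 0.0493]
tool_rot: [0.118, 3.131, 0.009]
contact_force: [0.2, -0.3, 0.1]
opening: -0.0001
```

```bash
cat > chk.py <<'E'
from h import *
import sys
F=[ctrl.get_obs()['contact_force']]
for i in range(3):
    p,P,h,uv=wcloud(); F.append(ctrl.get_obs()['contact_force'])
print('F mean',np.mean(F,0).round(2)); go(.097,.026,.065)
H,S,V=h.T
r=(P[:,:2]-O)@np.c_[ex,ey]
T=ctrl.get_obs()['tool_pos'];ry=rack(T)[1]
m=(S<50)&(abs(r[:,0]-.093)<.006)&(r[:,1]<ry-.02)&(r[:,1]>ry-.2)&(P[:,2]>.05)&(P[:,2]<.08)
print('rail z',m.sum(),np.percentile(P[m,2],[10,50,90]))
m=(uv[:,0]>=253)&(uv[:,0]<=258)&(P[:,2]>.075)&(r[:,0]>.075)&(r[:,0]<.11)
print('finger zmin',np.percentile(P[m,2],[0,1,3]))
save(p,sys.argv[1])
E
python3 chk.py w5.png
```

```text
F mean [ 0.01 -0.13 -0.14]
t 8.55 tcp rack [0.0979 0.1483] z 0.0492 jaw yaw vs rack y deg -0.02 F [ 0.07  0.25 -0.4 ] open 0.0002 need tool [ 0.0008 -0.1222 -0.0165]
rail z 4367 [0.06985279 0.07065679 0.07140463]
finger zmin [0.08011074 0.08289189 0.08548785]
```

Request:
apply_moves([
  [0,0,0.003,0,-1],
  [0,0,0.003,0,-1],
  [0,0,0.002,0,-1],
  [0,0,0.002,0,-1],
  [0,0,0.002,0,-1],
  [0,0,0,0,-1],
  [0,0,0,0,-1],
  [0,0,0,0,-1],
])

```text
t: 9.55
tool_pos: [0.6414, 0.1869, 0.038]
tool_rot: [0.118, 3.131, 0.008]
contact_force: [-1.2, 0.6, 2.9]
opening: -0.0002
```

```bash
python3 chk.py w6.png
```

```text
F mean [-1.56 -0.13  3.16]
t 9.7 tcp rack [0.0982 0.1484] z 0.0379 jaw yaw vs rack y deg -0.01 F [-1.86  0.18  3.58] open 0.0002 need tool [ 0.001  -0.1222 -0.0278]
rail z 4485 [0.06512243 0.06591641 0.06665648]
finger zmin [0.0752169  0.07659404 0.07881105]
```

Request:
apply_moves([
  [0.001,-0.008,0,0,-1],
  [0,-0.008,0,0,-1],
  [0,-0.008,0,0,-1],
  [0,-0.008,0,0,-1],
  [0,-0.008,0,0,-1],
  [0,-0.008,0,0,-1],
  [0,-0.008,0,0,-1],
  [0,-0.008,0,0,-1],
])

```text
t: 10.7
tool_pos: [0.6369, 0.1202, 0.0385]
tool_rot: [0.118, 3.127, 0.014]
contact_force: [-0.4, 0.8, 3.0]
opening: -0.0003
```

```bash
python3 chk.py w7.png
```

```text
F mean [ 0.09 -0.7   3.04]
t 10.85 tcp rack [0.0988 0.0807] z 0.0384 jaw yaw vs rack y deg -0.05 F [ 0.81 -2.76  3.06] open -0.0003 need tool [ 0.0014 -0.0545 -0.027 ]
rail z 4478 [0.06552866 0.06635319 0.06708864]
finger zmin [0.07522398 0.07663097 0.0797962 ]
```

Request:
apply_moves([
  [0.001,-0.007,0,0,-1],
  [0.001,-0.007,0,0,-1],
  [0,-0.007,0,0,-1],
  [0,-0.007,0,0,-1],
  [0,-0.007,0,0,-1],
  [0,-0.007,0,0,-1],
  [0,-0.006,0,0,-1],
  [0,0,0,0,-1],
])

```text
t: 11.85
tool_pos: [0.6308, 0.0692, 0.038]
tool_rot: [0.119, 3.127, 0.012]
contact_force: [-0.2, 1.7, 2.7]
opening: 0.0001
```

```bash
python3 chk.py w8.png
```

```text
F mean [ 0.09 -0.45  2.8 ]
t 12.0 tcp rack [0.0965 0.0303] z 0.038 jaw yaw vs rack y deg 0.0 F [ 0.09 -2.45  3.11] open 0.0001 need tool [-0.0008 -0.0041 -0.027 ]
rail z 4457 [0.06522835 0.06603265 0.06675849]
finger zmin [0.07501683 0.07635159 0.07929839]
```

View pics/w8.png

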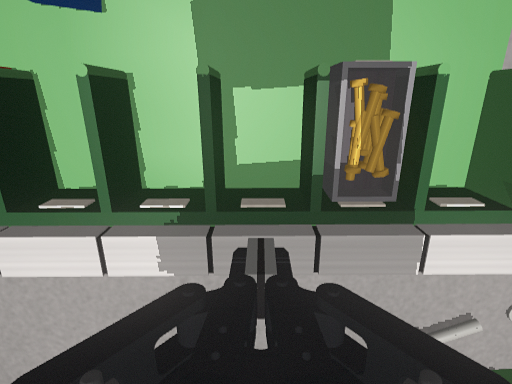

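Request:
apply_moves([
  [0,0,-0.02,0,-1],
  [0,0,-0.03,0,-1],
  [0,0,-0.03,0,-1],
  [0,0,-0.02,0,-1],
  [0.035,-0.03,0,0,-1],
  [0.035,-0.03,0,0,-1],
  [0.035,-0.03,0,0,-1],
  [0,0,0,0,-1],
])

```text
t: 13.0
tool_pos: [0.5135, -0.0148, 0.1422]
tool_rot: [0.113, 3.131, 0.008]
contact_force: [-0.2, 0.9, 0.2]
opening: -0.0001
```

```bash
cat > bin.py <<'E'
from h import *
import sys
np.set_printoptions(precision=4,suppress=True)
p,P,h,uv=wcloud();H,S,V=h.T;save(p,sys.argv[1])
m=(H>105)&(H<130)&(S>100)&(P[:,2]>.036)&(P[:,2]<.048)
r=((P-np.r_[O,0])[:,:2]@np.c_[ex,ey])[m]
q=cv2.minAreaRect((r*1000).astype(np.float32));print('blue rim n',m.sum(),q,'min',r.min(0),'max',r.max(0),'z',np.median(P[m,2]))
print('edge box',cv2.boxPoints(q).round(1).tolist(), 'uv',uv[m].min(0),uv[m].max(0))
go(-.07,-.076,.08)
E
python3 bin.py b1.png
```

```text
blue rim n 419 ((-70.63752746582031, -75.2489242553711), (37.294742584228516, 74.97985076904297), 82.9854736328125) min [-0.1097 -0.0981] max [-0.0318 -0.0529] z 0.04265656800334022
edge box [[-110.0999984741211, -89.19999694824219], [-35.70000076293945, -98.30000305175781], [-31.200000762939453, -61.29999923706055], [-105.5999984741211, -52.20000076293945]] uv [220  78] [270 168]
t 13.05 tcp rack [-0.0128 -0.0617] z 0.1429 jaw yaw vs rack y deg 0.21 F [ 0.44 -0.27 -0.07] open -0.0001 need tool [ 0.0579 -0.0145  0.0622]
```

View pics/b1.png

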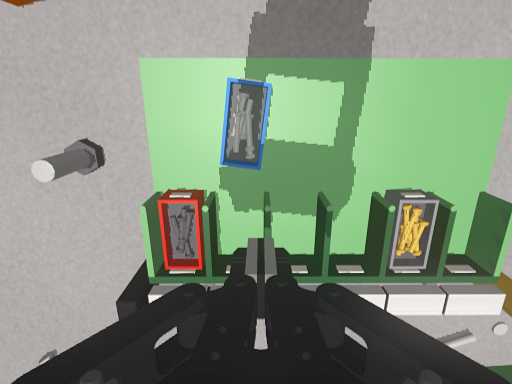

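Rail done: contact held from the first length (y=148) to the third (y=30), with about 3 N and 4.7 mm of sink throughout. The bin is at (-71,-75) mm with yaw -7°. Since the tips don't match the stated TCP, I'll measure the gripper's shape from the wrist cloud before going low.

```bash
python3 - <<'E'
from h import *
np.set_printoptions(precision=4,suppress=True)
o=ctrl.get_obs();print(o['q']);p=ctrl.get_image('wrist')
M=np.array(p['mount']);P,h,uv=cloud(p,M[:3,:3],M[:3,3])
m=(uv[:,1]>230)&(P[:,2]<-.005)
for a,b in [(-.04,-.02),(-.05,-.04),(-.06,-.05),(-.07,-.06),(-.08,-.07),(-.09,-.08),(-.1,-.09),(-.12,-.1)]:
    k=m&(P[:,2]>a)&(P[:,2]<b)
    if k.sum(): print(a,b,k.sum(),'x',P[k,0].min(),P[k,0].max(),'y',P[k,1].min(),P[k,1].max())
E
```

```text
[-0.1764 -0.1763  1.9351  0.0071  1.3732 -1.6772]
-0.04 -0.02 306 x 0.006654557863457436 0.012460273966333105 y -0.012349973147395514 0.01445017153189609
-0.05 -0.04 577 x 0.006367979332581611 0.012341896978184039 y -0.012703484970755385 0.014436188149719446
-0.06 -0.05 701 x 0.006559008792160564 0.01256972116630202 y -0.012768273703735242 0.014384931031787767
-0.07 -0.06 805 x -0.011546489730609955 0.013318714717256083 y -0.01847290836342745 0.02003713939907259
-0.08 -0.07 2587 x -0.011369080379810284 0.015103946069239219 y -0.03369255945284731 0.03602084634202311
-0.09 -0.08 6206 x -0.009867236750299213 0.01495573718747012 y -0.04150672756547803 0.04424570461223447
-0.1 -0.09 6119 x -0.009492130763385773 0.018758058025041963 y -0.05067594611674521 0.0524810019130854
-0.12 -0.1 16896 x -0.005286492842348889 0.019809065529088093 y -0.060900954056316486 0.06259170059846991
```

Request:
apply_moves([
  [0.029,-0.03,0,0,0],
  [0.029,-0.03,0,0,0],
  [0,0,0,0.18,0],
  [0,0,0,0.18,0],
  [0,0,0,0.18,0],
  [0,0,0,0.18,0],
  [0,0,0,0.18,0],
  [0,0,0,0.18,0],
])

```text
t: 14.1
tool_pos: [0.4608, -0.0676, 0.1465]
tool_rot: [1.738, 2.605, 0.021]
contact_force: [0.1, 0.1, 0.4]
opening: 0.0429
```

Request:
apply_moves([
  [0,0,0.01,0.16,0],
  [0,0,0.02,0.16,0],
  [0,0,0.02,0.13,0],
  [0,0,0.01,0,0],
  [0,0,0,0,0],
  [0,0,0,0,0],
  [0,0,0,0,0],
  [0,0,0,0,0],
])

```text
t: 15.1
tool_pos: [0.4696, -0.0653, 0.0902]
tool_rot: [2.277, 2.146, 0.031]
contact_force: [-0.8, 0.4, 0.9]
opening: 0.0429
```

```bash
cat > tip.py <<'E'
from h import *
np.set_printoptions(precision=4,suppress=True)
p=ctrl.get_image('wrist');M=np.array(p['mount']);P,h,uv=cloud(p,M[:3,:3],M[:3,3])
m=(uv[:,1]>200)&(P[:,2]<-.015)&(abs(P[:,0])<.03)&(P[:,2]>-.06)
print(m.sum(),'tip z',np.percentile(P[m,2],[95,99,100]),'x',P[m,0].min(),P[m,0].max(),'y',P[m,1].min(),P[m,1].max())
E
python3 tip.py; python3 bin.py b2.png; python3 -c "
from h import *
go(-.071,-.122,.0)"
```

```text
2210 tip z [-0.0347 -0.0317 -0.0299] x -0.010809518374990584 0.012401750332700662 y -0.035634322170057894 0.03451847663966686
blue rim n 1344 ((-70.7843017578125, -75.5357894897461), (37.84372329711914, 75.56468200683594), 82.96880340576172) min [-0.11   -0.0986] max [-0.0314 -0.0522] z 0.04251997115948879
edge box [[-110.5999984741211, -89.69999694824219], [-35.599998474121094, -98.9000015258789], [-31.0, -61.400001525878906], [-106.0, -52.099998474121094]] uv [186 121] [292 185]
t 15.2 tcp rack [-0.0543 -0.116 ] z 0.09 jaw yaw vs rack y deg -89.12 F [-0.02  0.92 -0.26] open 0.0428 need tool [ 0.0402 -0.0153  0.01  ]
t 15.2 tcp rack [-0.0543 -0.116 ] z 0.09 jaw yaw vs rack y deg -89.12 F [-0.02  0.92 -0.26] open 0.0428 need tool [-0.0063 -0.0188  0.0896]
```

View pics/b2.png

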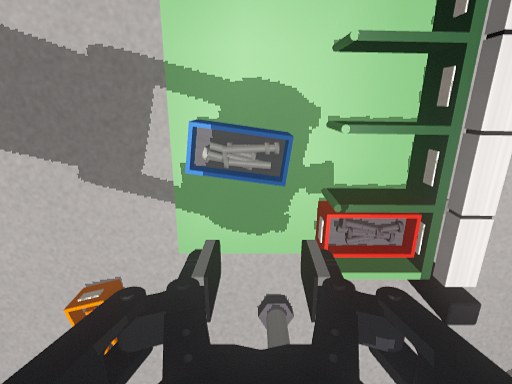

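Request:
apply_moves([
  [-0.004,-0.01,0,0.015,0],
  [-0.004,-0.009,0.02,0,0],
  [0,0,0.025,0,0],
  [0,0,0.02,0,0],
  [0,0,0.015,0,0],
  [0,0,0,0,0],
  [0,0,0,0,0],
  [0,0,0,0,0],
])

```text
t: 16.2
tool_pos: [0.4466, -0.0725, 0.0033]
tool_rot: [2.298, 2.127, 0.029]
contact_force: [-0.3, -0.5, -0.3]
opening: 0.0425
```

```bash
python3 -c "
from h import *
go(-.073,-.124,-.013)"; python3 bin.py b3.png
```

```text
t 16.2 tcp rack [-0.0766 -0.1249] z 0.0033 jaw yaw vs rack y deg -90.12 F [-0.31 -0.55 -0.3 ] open 0.0425 need tool [0.0008 0.0032 0.0164]
blue rim n 3815 ((-70.73931884765625, -75.60723876953125), (37.80078887939453, 75.95152282714844), 82.76782989501953) min [-0.1107 -0.0987] max [-0.0312 -0.0522] z 0.04249796318203103
edge box [[-110.80000305175781, -89.5999984741211], [-35.400001525878906, -99.0999984741211], [-30.700000762939453, -61.599998474121094], [-106.0, -52.099998474121094]] uv [190 115] [366 215]
t 16.25 tcp rack [-0.0764 -0.1249] z 0.0035 jaw yaw vs rack y deg -90.12 F [ 0.69 -0.35  0.12] open 0.0427 need tool [ 0.0494  0.0078 -0.0761]
```

Request:
apply_moves([
  [0,0.003,0.005,0,0],
  [0,0,0.005,0,0],
  [0,0,0.003,0,0],
  [0,0,0,0,0],
  [0.005,0,0,0,0],
  [0.006,0,0,0,0],
  [0.006,0,0,0,0],
  [0.006,0,0,0,0],
])

```text
t: 17.25
tool_pos: [0.4537, -0.0491, -0.0088]
tool_rot: [2.295, 2.125, 0.031]
contact_force: [0.3, -0.8, -0.1]
opening: 0.0426
```

```bash
python3 -c "
from h import *
go(-.073,-.002,-.01)"; python3 bin.py b4.png;python3 tip.py
```

```text
t 17.25 tcp rack [-0.0712 -0.101 ] z -0.0088 jaw yaw vs rack y deg -90.13 F [ 0.3  -0.85 -0.07] open 0.0426 need tool [ 0.099  -0.002   0.0017]
blue rim n 5197 ((-72.00021362304688, -72.21961212158203), (42.12668228149414, 76.14464569091797), 89.5982894897461) min [-0.1102 -0.0935] max [-0.034  -0.0511] z 0.0422414497801349
edge box [[-110.19999694824219, -93.0], [-34.099998474121094, -93.5], [-33.79999923706055, -51.400001525878906], [-109.9000015258789, -50.900001525878906]] uv [172 171] [353 257]
t 17.3 tcp rack [-0.0715 -0.1003] z -0.0089 jaw yaw vs rack y deg -90.1 F [ 0.13  0.41 -0.19] open 0.0425 need tool [ 0.0249  0.0035 -0.0887]
26612 tip z [-0.0153 -0.0151 -0.015 ] x -0.029986872587788302 0.029997001694430543 y -0.05782746830700118 0.14689919238784027
```

View pics/b4.png

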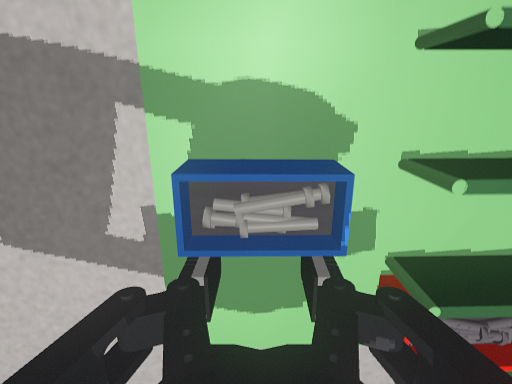

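Request:
apply_moves([
  [0.008,0,0,0,0],
  [0.01,0,0,0,0],
  [0.01,0,0,0,0],
  [0.01,0,0,0,0],
  [0.01,0,0,0,0],
  [0.01,0,0,0,0],
  [0.008,0,0,0,0],
  [0,0,0,0,0],
])

```text
t: 18.35
tool_pos: [0.4582, 0.0222, -0.0088]
tool_rot: [2.295, 2.128, 0.03]
contact_force: [0.7, -0.5, 0.0]
opening: 0.0429
```

```bash
python3 -c "
from h import *
go(-.073,-.002,-.01)"; python3 bin.py b5.png
```

```text
t 18.35 tcp rack [-0.0721 -0.0296] z -0.0088 jaw yaw vs rack y deg -90.03 F [ 0.72 -0.47  0.04] open 0.0429 need tool [ 0.0276 -0.001   0.0013]
blue rim n 4919 ((-72.72090911865234, -0.3148536682128906), (76.14984893798828, 41.6008415222168), 0.5184574127197266) min [-0.1109 -0.0213] max [-0.0347  0.0203] z 0.04220028285047912
edge box [[-111.0, 20.100000381469727], [-110.5999984741211, -21.5], [-34.5, -20.799999237060547], [-34.79999923706055, 20.799999237060547]] uv [172 170] [353 257]
t 18.4 tcp rack [-0.072  -0.0299] z -0.0088 jaw yaw vs rack y deg -90.04 F [ 0.07 -0.13 -0.91] open 0.0427 need tool [-0.0456  0.004  -0.089 ]
```

View pics/b5.png

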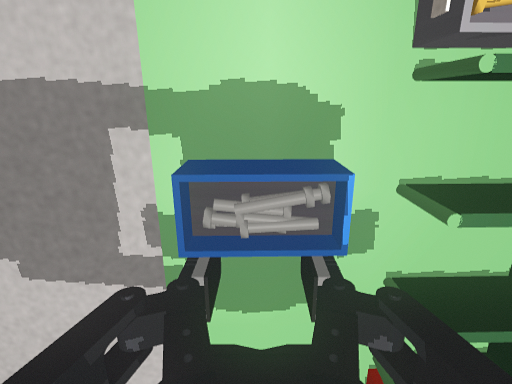

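```bash
cat > fit.py <<'E'
from h import *
import sys
np.set_printoptions(precision=4,suppress=True)
p,P,h,uv=wcloud();H,S,V=h.T;save(p,sys.argv[1])
r=(P-np.r_[O,0])[:,:2]@np.c_[ex,ey]
m=(H>105)&(H<130)&(S>100)&(P[:,2]>.0405)&(P[:,2]<.048)
q=cv2.minAreaRect((r[m]*1000).astype(np.float32));print('rim',m.sum(),q,'x',np.percentile(r[m,0],[.5,99.5]),'y',np.percentile(r[m,1],[.5,99.5]))
g=(H>45)&(H<80)&(P[:,2]>.0505)&(P[:,2]<.056)&(r[:,0]<.06)&(r[:,0]>-.02)
for y in (-.058,0,.058,.116):
    k=g&(abs(r[:,1]-y)<.012)
    if k.sum()>10: print('partition',y,k.sum(),'y',np.percentile(r[k,1],[1,50,99]),'x min',r[k,0].min())
go(-.073,-.002,-.01)
E
python3 fit.py b6.png
```

```text
rim 3493 ((-72.74131774902344, 0.9009647369384766), (38.61813735961914, 76.12088012695312), 89.85456085205078) x [-0.1104 -0.0352] y [-0.0181  0.02  ]
partition -0.058 820 y [-0.0581 -0.053  -0.051 ] x min 0.014184067376021584
partition 0 1113 y [-0.      0.0037  0.0064] x min -8.01227092696363e-05
partition 0.058 733 y [0.0581 0.0608 0.064 ] x min -0.0004950474092179852
t 18.45 tcp rack [-0.072  -0.0302] z -0.0088 jaw yaw vs rack y deg -90.06 F [ 0.22 -0.26 -0.4 ] open 0.0426 need tool [ 0.0282 -0.0011  0.0013]
```

Request:
apply_moves([
  [0.006,0,0,0,0],
  [0.006,0,0,0,0],
  [0.006,0,0,0,0],
  [0.005,0,0,0,0],
  [0.004,0,0,0,0],
  [0.001,0,0,0,0],
  [0,0,0,0,0],
  [0,0,0,0,0],
])

```text
t: 19.45
tool_pos: [0.4604, 0.0505, -0.0088]
tool_rot: [2.296, 2.126, 0.028]
contact_force: [0.3, -1.0, 0.4]
opening: 0.043
```

```bash
python3 fit.py b7.png
```

```text
rim 3457 ((-72.78839111328125, 29.11281394958496), (38.90688705444336, 76.20453643798828), 89.87371063232422) x [-0.1104 -0.0351] y [0.0102 0.0484]
partition 0 1277 y [-0.      0.004   0.0067] x min -4.183471026482613e-05
partition 0.058 912 y [0.0582 0.0613 0.0641] x min -0.0008066817267516245
t 19.5 tcp rack [-0.072  -0.0012] z -0.0088 jaw yaw vs rack y deg -90.11 F [-0.13 -1.   -0.1 ] open 0.0427 need tool [-0.0008 -0.001   0.0012]
```

Request:
apply_moves([
  [0.003,0,0,0,0],
  [0.001,0,0,0,0],
  [0,0,0,0,0],
  [0,0,0,0,0],
  [-0.008,0,0,0,0],
  [-0.008,0,0,0,0],
  [0,0,-0.03,0,0],
  [0,0,-0.04,0,0],
])

```text
t: 20.5
tool_pos: [0.4545, 0.0374, 0.0589]
tool_rot: [2.303, 2.129, 0.02]
contact_force: [0.1, -0.7, 0.1]
opening: 0.0426
```

```bash
python3 fit.py b8.png; python3 -c "
from h import *
go(-.145,.032,.08)"
```

```text
rim 1528 ((-72.76915740966797, 33.162784576416016), (37.86219787597656, 75.88777160644531), 89.7735595703125) x [-0.1106 -0.0355] y [0.0144 0.0521]
partition -0.058 864 y [-0.0581 -0.0538 -0.0511] x min 1.4417803892400362e-05
partition 0 992 y [0.0001 0.0037 0.0064] x min 8.176753167151888e-05
partition 0.058 1150 y [0.0584 0.0612 0.064 ] x min -2.264621119109693e-05
t 20.55 tcp rack [-0.0727 -0.0147] z 0.0652 jaw yaw vs rack y deg -90.18 F [ 3.83 -0.24  2.83] open 0.0427 need tool [ 0.0123 -0.0021  0.0753]
t 20.55 tcp rack [-0.0727 -0.0147] z 0.0652 jaw yaw vs rack y deg -90.18 F [ 3.83 -0.24  2.83] open 0.0427 need tool [ 0.0466 -0.0721 -0.0161]
```

Request:
apply_moves([
  [0.016,-0.024,-0.005,0,-0.8],
  [0.016,-0.024,-0.005,0,-0.8],
  [0.014,-0.022,-0.005,0,-0.8],
  [0,0,0,-0.18,-0.8],
  [0,0,0,-0.18,-0.8],
  [0,0,0,-0.18,-0.8],
  [0,0,0,-0.18,-0.8],
  [0,0,0,-0.18,-0.8],
])

```text
t: 21.55
tool_pos: [0.3929, 0.0875, 0.0819]
tool_rot: [1.102, 2.912, 0.028]
contact_force: [0.1, 0.2, -0.1]
opening: 0.0083
```

Request:
apply_moves([
  [0,0,0,-0.18,-0.8],
  [0,0,0,-0.18,-0.8],
  [0,0,0,-0.18,-0.8],
  [0,0,0,-0.12,-0.8],
  [0,0,0,0,-0.8],
  [0,0,0,0,-0.8],
  [0,0,0,0,-0.8],
  [0,0,0,0,-0.8],
])

```text
t: 22.55
tool_pos: [0.3932, 0.0858, 0.0816]
tool_rot: [0.075, 3.107, 0.015]
contact_force: [0.0, 0.1, 0.1]
opening: 0.0088
```

```bash
python3 fit.py b9.png; python3 tip.py; python3 -c "
from h import *
go(-.145,.033,-.01)"
```

```text
rim 149 ((-73.80674743652344, 36.430084228515625), (26.04922866821289, 76.31748962402344), 87.07238006591797) x [-0.1113 -0.0356] y [0.0221 0.0513]
t 22.6 tcp rack [-0.1416  0.029 ] z 0.0816 jaw yaw vs rack y deg 1.57 F [ 0.51 -0.57  0.49] open 0.0086 need tool [-0.0647 -0.0338  0.0934]
1733 tip z [-0.0348 -0.0325 -0.031 ] x -0.010594427853028637 0.012293159360332762 y -0.01699382228697857 0.018641512505251003
t 22.65 tcp rack [-0.1416  0.029 ] z 0.0816 jaw yaw vs rack y deg 1.58 F [-0.14 -0.33 -0.4 ] open 0.0084 need tool [0.0063 0.0032 0.0914]
```

View pics/b9.png

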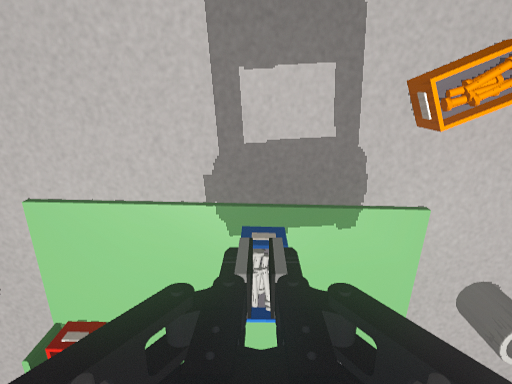

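Request:
apply_moves([
  [0.004,0.004,0,0.027,-0.8],
  [0,0,0.02,0,-0.8],
  [0,0,0.025,0,-0.8],
  [0,0,0.02,0,-0.8],
  [0,0,0.015,0,-0.8],
  [0,0,0.005,0,-0.8],
  [0,0,0,0,-0.8],
  [0,0,0,0,-0.8],
])

```text
t: 23.65
tool_pos: [0.3943, 0.0913, -0.0038]
tool_rot: [0.119, 3.102, 0.016]
contact_force: [0.2, -0.2, -0.3]
opening: 0.0089
```

```bash
python3 -c "
from h import *
go(-.125,.033,-.01)
p=ctrl.get_image('side');cv2.imwrite('pics/s10.png',cv2.resize(p['img'][130:280,170:350,::-1],None,fx=4,fy=4,interpolation=cv2.INTER_CUBIC))"
```

```text
t 23.65 tcp rack [-0.141   0.0345] z -0.0038 jaw yaw vs rack y deg -0.07 F [ 0.22 -0.19 -0.3 ] open 0.0089 need tool [-0.0158 -0.0015  0.0068]
```

View pics/s10.png

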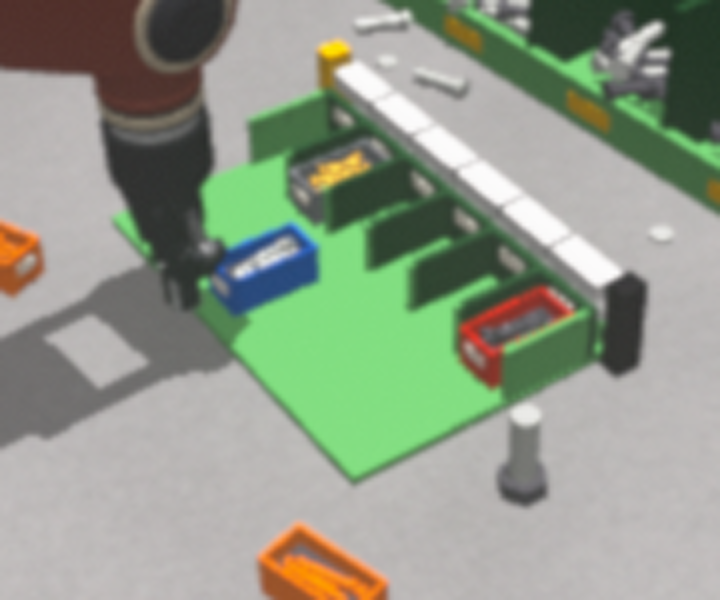

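Request:
apply_moves([
  [0,-0.001,0.006,0,-0.8],
  [-0.006,0,0,0,-0.8],
  [-0.008,0,0,0,-0.8],
  [-0.008,0,0,0,-0.8],
  [-0.008,0,0,0,-0.8],
  [-0.008,0,0,0,-0.8],
  [-0.006,0,0,0,-0.8],
  [0,0,0,0,-0.8],
])

```text
t: 24.7
tool_pos: [0.4414, 0.0866, -0.008]
tool_rot: [0.119, 3.103, 0.016]
contact_force: [0.0, -0.1, -0.4]
opening: 0.0086
```

```bash
cat > ov.py <<'E'
from h import *
import sys
np.set_printoptions(precision=4,suppress=True)
go(-.012,.033,-.01)
for n,c in (('side',(170,130,350,280)),('scene',(180,150,340,290))):
    p=ctrl.get_image(n);P,h,uv=cloud(p);H,S,V=h.T
    cv2.imwrite(f'pics/{n}{sys.argv[1]}.png',cv2.resize(p['img'][c[1]:c[3],c[0]:c[2],::-1],None,fx=4,fy=4,interpolation=cv2.INTER_CUBIC))
    r=(P[:,:2]-O)@np.c_[ex,ey]
    m=(H>105)&(H<130)&(S>100)&(P[:,2]>.038)&(P[:,2]<.048)&(r[:,0]>-.13)&(r[:,0]<.08)&(abs(r[:,1])<.1)
    if m.sum()>5: print(n,cv2.minAreaRect((r[m]*1000).astype(np.float32)),m.sum())
E
python3 ov.py 11
```

```text
t 24.7 tcp rack [-0.0936  0.0334] z -0.008 jaw yaw vs rack y deg -0.08 F [ 0.   -0.05 -0.4 ] open 0.0086 need tool [-0.0815 -0.0003  0.005 ]
side ((-45.64255905151367, 29.60439109802246), (40.2384033203125, 74.92340087890625), 87.926025390625) 40
scene ((-49.479454040527344, 33.466758728027344), (40.180137634277344, 78.42234802246094), 88.47599792480469) 97
```

View pics/side11.png

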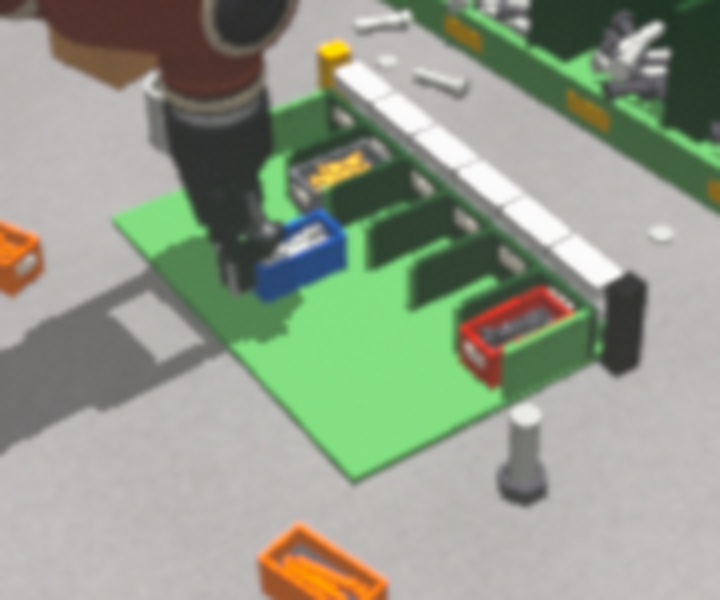

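View pics/scene11.png

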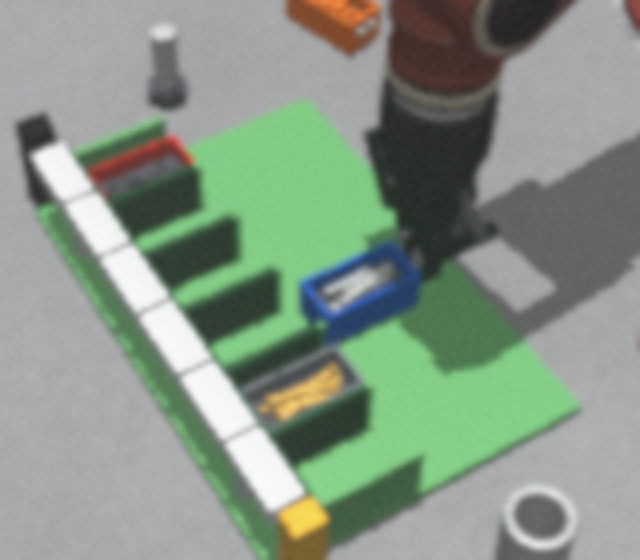

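Request:
apply_moves([
  [-0.007,0,0,0,-0.8],
  [-0.008,0,0,0,-0.8],
  [-0.008,0,0,0,-0.8],
  [-0.008,0,0,0,-0.8],
  [-0.008,0,0,0,-0.8],
  [-0.008,0,0,0,-0.8],
  [-0.008,0,0,0,-0.8],
  [0,0,0,0,-0.8],
])

```text
t: 25.8
tool_pos: [0.4996, 0.0821, -0.0063]
tool_rot: [0.119, 3.103, 0.016]
contact_force: [0.1, -0.7, -1.3]
opening: 0.0081
```

```bash
python3 ov.py 12
```

```text
t 25.8 tcp rack [-0.0353  0.0333] z -0.0063 jaw yaw vs rack y deg -0.07 F [ 0.06 -0.65 -1.31] open 0.0081 need tool [-0.0231 -0.0003  0.0045]
side ((12.14837646484375, 32.17681121826172), (80.432861328125, 36.66994094848633), 13.158602714538574) 31
scene ((9.741645812988281, 32.071929931640625), (38.58032989501953, 77.76892852783203), 88.9212646484375) 71
```

View pics/scene12.png

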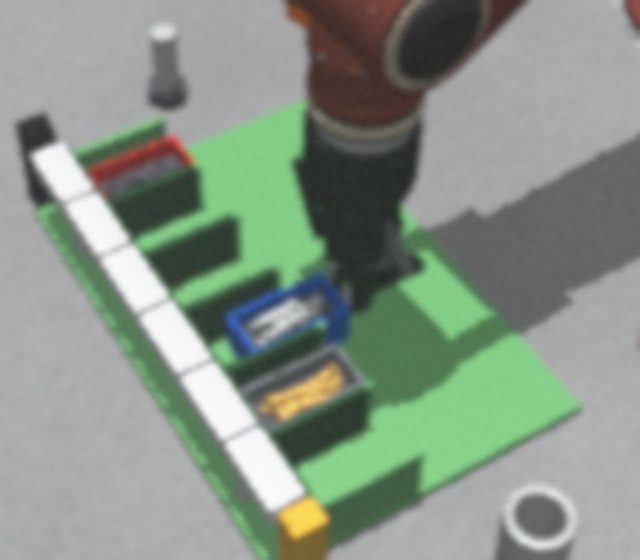

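Request:
apply_moves([
  [-0.004,0,0,0,-0.8],
  [-0.004,0,0,0,-0.8],
  [-0.004,0,0,0,-0.8],
  [-0.004,0,0,0,-0.8],
  [-0.004,0,0,0,-0.8],
  [-0.002,0,0,0,-0.8],
  [0,0,0,0,-0.8],
  [0,0,0,0,-0.8],
])

```text
t: 26.9
tool_pos: [0.5208, 0.0805, -0.0063]
tool_rot: [0.119, 3.106, 0.016]
contact_force: [-1.7, 0.6, 0.5]
opening: 0.0087
```

```bash
python3 ov.py 13
```

```text
t 26.9 tcp rack [-0.014   0.0333] z -0.0063 jaw yaw vs rack y deg -0.06 F [-1.71  0.64  0.52] open 0.0087 need tool [-0.0019 -0.0003  0.0038]
side ((35.78742218017578, 33.835697174072266), (83.07211303710938, 34.058189392089844), 8.207146644592285) 24
scene ((31.320053100585938, 26.667160034179688), (39.22407150268555, 75.83856964111328), 89.0732421875) 67
```

Request:
apply_moves([
  [-0.002,0,0,0,-0.8],
  [-0.002,0,0,0,-0.8],
  [-0.002,0,0,0,-0.8],
  [-0.001,0,0,0,-0.8],
  [0,0,0,0,-0.8],
  [0,0,0,0,-0.8],
  [0,0,0,0,-0.8],
  [0,0,0,0,-0.8],
])

```text
t: 28.0
tool_pos: [0.5257, 0.0801, -0.0063]
tool_rot: [0.118, 3.113, 0.016]
contact_force: [-3.8, 0.8, 0.4]
opening: 0.0084
```

```bash
python3 ov.py 14
```

```text
t 28.0 tcp rack [-0.0091  0.0332] z -0.0063 jaw yaw vs rack y deg -0.05 F [-3.83  0.76  0.4 ] open 0.0084 need tool [ 0.003  -0.0003  0.0037]
side ((36.391746520996094, 32.24628448486328), (84.88908386230469, 24.488752365112305), 11.732412338256836) 20
scene ((29.797103881835938, 17.33667755126953), (26.1953125, 73.71832275390625), 67.29119110107422) 51
```

View pics/scene14.png

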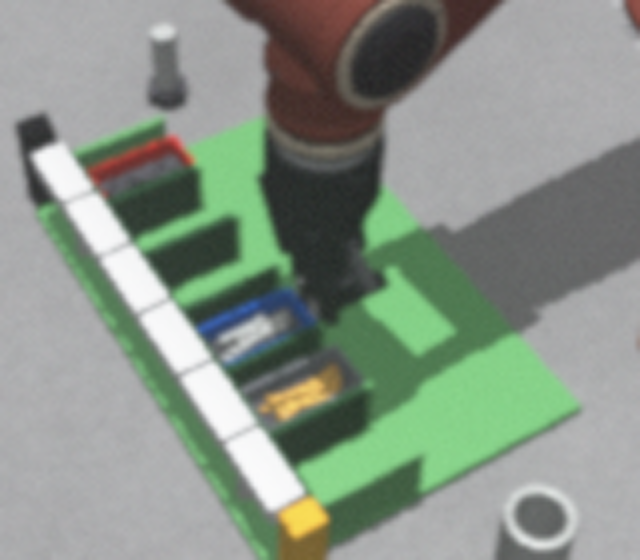

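View pics/side14.png

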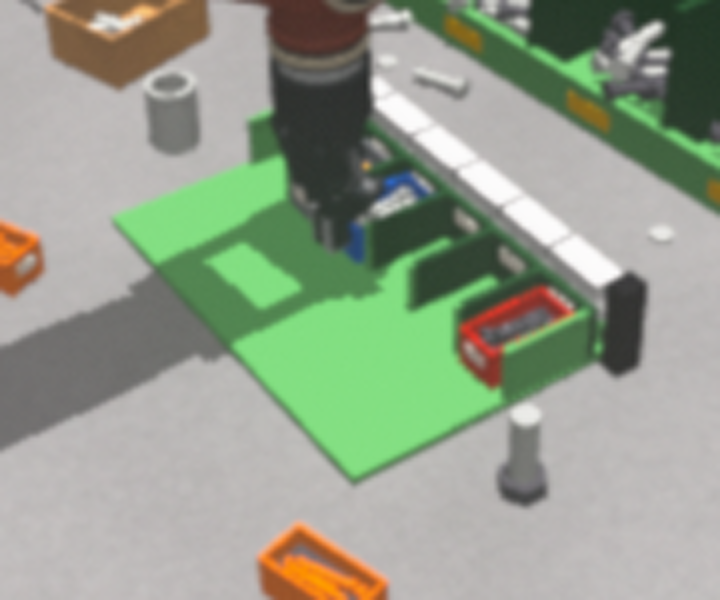

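Request:
apply_moves([
  [-0.002,0,0,0,-0.8],
  [-0.002,0,0,0,-0.8],
  [-0.002,0,0,0,-0.8],
  [0,0,0,0,-0.8],
  [0,0,0,0,-0.8],
  [0,0,0,0,-0.8],
  [0,0,0,0,-0.8],
  [0,0,0,0,-0.8],
])

```text
t: 29.1
tool_pos: [0.5252, 0.0802, -0.006]
tool_rot: [0.118, 3.132, 0.015]
contact_force: [-3.2, -0.8, 0.4]
opening: 0.0084
```

```bash
python3 ov.py 15
```

```text
t 29.1 tcp rack [-0.0097  0.0332] z -0.006 jaw yaw vs rack y deg -0.02 F [-3.18 -0.82  0.42] open 0.0084 need tool [ 0.0024 -0.0003  0.004 ]
side ((39.02924346923828, 31.395343780517578), (87.0548324584961, 22.69207763671875), 13.126660346984863) 17
scene ((30.13482666015625, 17.671329498291016), (27.369121551513672, 73.67928314208984), 67.95203399658203) 54
```

Request:
apply_moves([
  [0.01,0,0,0,-0.8],
  [0.01,0,0,0,-0.8],
  [0,0,-0.04,0,-0.8],
  [0,0,-0.05,0,-0.8],
  [0,0,-0.05,0,-0.8],
  [-0.04,0,0,0,-0.8],
  [-0.04,0,0,0,-0.8],
  [0,0,0,0,-0.8],
])

```text
t: 30.2
tool_pos: [0.5848, 0.0745, 0.1429]
tool_rot: [0.117, 3.117, 0.016]
contact_force: [0.2, 0.7, -0.7]
opening: 0.0085
```

```bash
python3 fit.py b16.png; python3 - <<'E'
from h import *
np.set_printoptions(precision=4,suppress=True)
p,P,h,uv=wcloud();H,S,V=h.T
r=(P-np.r_[O,0])[:,:2]@np.c_[ex,ey]
for n,m in (('red',((H<8)|(H>172))&(S>120)),('blue',(H>105)&(H<130)&(S>100))):
    k=m&(P[:,2]>.0395)&(P[:,2]<.048)&(abs(r[:,0]-.03)<.07)&(r[:,1]<.1)
    if k.sum()>9: print(n,k.sum(),'x',np.percentile(r[k,0],[1,99]),'y',np.percentile(r[k,1],[1,99]))
E
```

```text
rim 580 ((38.28361129760742, 33.416507720947266), (37.92716598510742, 75.15374755859375), 89.87741088867188) x [0.0008 0.0758] y [0.0147 0.0522]
partition -0.058 507 y [-0.0577 -0.0541 -0.0511] x min 0.0010871867954421962
partition 0 464 y [0.0004 0.0035 0.0065] x min 0.0006667786534590188
partition 0.058 461 y [0.0584 0.0612 0.0643] x min 0.0006825425349098304
partition 0.116 515 y [0.1161 0.1188 0.1225] x min 0.0004050779714255117
t 30.25 tcp rack [0.0488 0.0322] z 0.1423 jaw yaw vs rack y deg 0.04 F [-0.22 -0.15  0.3 ] open 0.0087 need tool [ 0.1249 -0.0358  0.1494]
red 969 x [-0.0008  0.0746] y [-0.1598 -0.1216]
blue 610 x [0.001  0.0761] y [0.0146 0.0521]
```

View pics/b16.png

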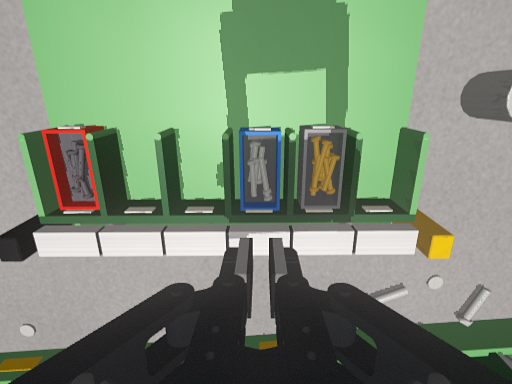

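The wrist view shows the blue bin at (260,170) in the third gap from the yellow post (435,240): first gap empty, second grey. Its rim spans x = 1–76 mm and it stands straight. The gripper is clear of everything.

```bash
python3 -c "
from station import ctrl
print(ctrl.finish_job())"
```

```text
the job is handed in; nothing more can be done
None
```

The job is done and handed in at about 30 s: the rail was touched behind the first, second and third gaps, and the blue bin is fully home in the third gap.

- **Rail:** I slid the shut fingertips along it from the first length (y ≈ +148 mm) to the middle of the third (y ≈ +30 mm) and lifted there. At every check the force was about 3 N and the rail was sunk about 4–5 mm.
- **Blue bin:** I pushed it sideways along the apron with the part-open fingertips, which also squared it up. Then I pushed it straight into the third gap (y = +29 mm) until it stopped moving, and never gripped or lifted it. At the last check its rim spanned x = 1–76 mm (0–76 mm is fully home) and it stood straight to within about 0.2°. The gripper was clear of everything.
- **Other things:** The red bin measured as still home, and the grey bin looked in place. I did not measure the other bystanders again at the end, but no move came near them.

**What disagreed:**
- The real fingertips sat about 28–31 mm above the reported tool point. My first descent to the rail therefore stopped short, and I found the contact by force and depth instead.
- My first estimate of the rack was about 3 mm off along the row. I corrected it from the partitions before the final push.
- The wall contact showed as the bin stopping at only about 3–4 N, not as a sharp rise in force.

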